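# Tag the softest shock mount

### The job

Three alike lamp shock mounts stand in a row on the counter, each with a spring pad and, behind it as the robot sees it, an upright steel tag. With the fingertips press each pad at least half-way down, one after another from the robot's left to its right, to find the softest; then push that mount's tag fully down, and leave the other two tags up. Pick nothing up and leave the stands and the other things on the counter where they are.

Things in the scene. Friction and masses are not known exactly. Their poses are not given: they have to be found in the camera images.
- stand_a: One of three outwardly alike bench stands standing loose on the counter in a row from the robot's left (+y) to its right, about 200 mm apart; which stand is in which place, and so where the softest is, changes. Dark iron foot 150 (x) x 72 (y) x 18 mm high, 1.8 kg; origin at the centre of the foot's underside. The spring pad is at x = -40 mm, the tag at x = +42 mm, both at y = 0 in this frame.
- pad_a (a joint): Travel of the pad of stand_a, m: 0 = up, grows as pressed, stop at 0.010. A spring returns it. The three springs differ clearly: at the same depth each firmer one needs at least 1.5 times the force of the next softer; at full travel they take roughly 3, 6.5 and 11 N, in no told order. Released, the softest rests some 0.05 mm below its stop, far too little to see or read; the others rest at it.
- pad_a_top (a point): Centre of the flat top of the round black rubber pad of stand_a, 50 mm across, 72 mm above the counter when up; moves with the pad.
- tag_a (a joint): Travel of the tag of stand_a, m: 0 = up, grows as pushed down, stop at 0.014. Needs about 4 N and stays where it is left (no spring).
- tag_a_top (a point): Centre of the flat top of the tag of stand_a: a plain steel thumb tab 30 (x) x 40 (y) x 6 mm above a two-cheeked upright guide whose top is 62 mm high; tab top 84 mm above the counter when up, 70 mm when home; moves with the tag.
- stand_b: One of three outwardly alike bench stands standing loose on the counter in a row from the robot's left (+y) to its right, about 200 mm apart; which stand is in which place, and so where the softest is, changes. Dark iron foot 150 (x) x 72 (y) x 18 mm high, 1.8 kg; origin at the centre of the foot's underside. The spring pad is at x = -40 mm, the tag at x = +42 mm, both at y = 0 in this frame.
- pad_b (a joint): Travel of the pad of stand_b, m: 0 = up, grows as pressed, stop at 0.010. A spring returns it. The three springs differ clearly: at the same depth each firmer one needs at least 1.5 times the force of the next softer; at full travel they take roughly 3, 6.5 and 11 N, in no told order. Released, the softest rests some 0.05 mm below its stop, far too little to see or read; the others rest at it.
- pad_b_top (a point): Centre of the flat top of the round black rubber pad of stand_b, 50 mm across, 72 mm above the counter when up; moves with the pad.
- tag_b (a joint): Travel of the tag of stand_b, m: 0 = up, grows as pushed down, stop at 0.014. Needs about 4 N and stays where it is left (no spring).
- tag_b_top (a point): Centre of the flat top of the tag of stand_b: a plain steel thumb tab 30 (x) x 40 (y) x 6 mm above a two-cheeked upright guide whose top is 62 mm high; tab top 84 mm above the counter when up, 70 mm when home; moves with the tag.
- stand_c: One of three outwardly alike bench stands standing loose on the counter in a row from the robot's left (+y) to its right, about 200 mm apart; which stand is in which place, and so where the softest is, changes. Dark iron foot 150 (x) x 72 (y) x 18 mm high, 1.8 kg; origin at the centre of the foot's underside. The spring pad is at x = -40 mm, the tag at x = +42 mm, both at y = 0 in this frame.
- pad_c (a joint): Travel of the pad of stand_c, m: 0 = up, grows as pressed, stop at 0.010. A spring returns it. The three springs differ clearly: at the same depth each firmer one needs at least 1.5 times the force of the next softer; at full travel they take roughly 3, 6.5 and 11 N, in no told order. Released, the softest rests some 0.05 mm below its stop, far too little to see or read; the others rest at it.
- pad_c_top (a point): Centre of the flat top of the round black rubber pad of stand_c, 50 mm across, 72 mm above the counter when up; moves with the pad.
- tag_c (a joint): Travel of the tag of stand_c, m: 0 = up, grows as pushed down, stop at 0.014. Needs about 4 N and stays where it is left (no spring).
- tag_c_top (a point): Centre of the flat top of the tag of stand_c: a plain steel thumb tab 30 (x) x 40 (y) x 6 mm above a two-cheeked upright guide whose top is 62 mm high; tab top 84 mm above the counter when up, 70 mm when home; moves with the tag.
- roundel (a point): Bystander, off to the left: middle of the amber glass roundel, 124 mm across, on a cast-iron turntable 160 mm across; 58 mm high in all; this point 46 mm above the counter.
- driver_mid (a point): Bystander beyond the stands: middle of a hex driver lying down, 208 mm long along its x, black handle 28 mm thick; this point 14 mm up.
- standoff_mid (a point): Bystander beyond the stands: middle of an upright nickel-plated standoff, 22 mm across, 58 mm high; this point 29 mm up.
- visor_mid (a point): Bystander, off to the right: inside middle of a yellow pressed-steel lamp visor, an arch 150 mm long, 170 to 200 mm wide, about 100 mm high, standing on its edges; this point 45 mm up.
Things that resemble listed ones, but are neither listed nor needed, are in the scene too. What is shaped like the stand_a but blue is not meant. Leave any red look-alike of the stand_c alone.

How it is judged:
On the way, in this order (a step that is already met when the one before it is completed fails the run):
1. the left pad is pressed at least 3 mm down (((world y of stand_a above 0.1 m and value of joint pad_a above 0.003 m) or (world y of stand_b above 0.1 m and value of joint pad_b above 0.003 m) or (world y of stand_c above 0.1 m and value of joint pad_c above 0.003 m))), for 0.05 s.
2. the middle pad is pressed at least 3 mm down (((world y of stand_a between -0.1 and 0.1 m and value of joint pad_a above 0.003 m) or (world y of stand_b between -0.1 and 0.1 m and value of joint pad_b above 0.003 m) or (world y of stand_c between -0.1 and 0.1 m and value of joint pad_c above 0.003 m))), for 0.05 s.
3. the right pad is pressed at least 3 mm down (((world y of stand_a below -0.1 m and value of joint pad_a above 0.003 m) or (world y of stand_b below -0.1 m and value of joint pad_b above 0.003 m) or (world y of stand_c below -0.1 m and value of joint pad_c above 0.003 m))), for 0.05 s.
4. then the tag of the softest mount is pushed down (((value of joint tag_a above 0.011 m and value of joint pad_a above 2.5e-05 m) or (value of joint tag_b above 0.011 m and value of joint pad_b above 2.5e-05 m) or (value of joint tag_c above 0.011 m and value of joint pad_c above 2.5e-05 m))), for 0.1 s.
At the end, for the whole second after the job is handed in: The softest mount's tag (the judge knows the softest by its pad resting 0.05 mm low when released; a solver has to press) is down at least 11 of its 14 mm, the other two tags are up (within 3 mm), all pads are released (within 2 mm of up), and no stand or bystander has moved 20 mm or more (distance of each of stand_a, stand_b, stand_c, roundel, driver_mid, standoff_mid, visor_mid from where it was at the start of the episode below 0.02 m and ((value of joint tag_a above 0.011 m and value of joint pad_a above 2.5e-05 m and value of joint each of tag_b, tag_c below 0.003 m) or (value of joint tag_b above 0.011 m and value of joint pad_b above 2.5e-05 m and value of joint each of tag_a, tag_c below 0.003 m) or (value of joint tag_c above 0.011 m and value of joint pad_c above 2.5e-05 m and value of joint each of tag_a, tag_b below 0.003 m)) and value of joint each of pad_a, pad_b, pad_c below 0.002 m); the robot touches nothing.
It fails at once if more than one tag is pushed down over 5 mm (value of joint each of tag_a, tag_b above 0.005 m or value of joint each of tag_b, tag_c above 0.005 m or value of joint each of tag_a, tag_c above 0.005 m).
It fails at once if a stand is lifted by 10 mm, tipped by 0.15 rad or shifted by 20 mm (height (world z) of any of stand_a, stand_b, stand_c above 0.01 m or angle between any of stand_a, stand_b, stand_c's own z axis and vertical above 0.15 rad or distance of any of stand_a, stand_b, stand_c from where it was at the start of the episode above 0.02 m).
It fails at once if a bystander is moved by 20 mm or lifted (distance of any of roundel, driver_mid, standoff_mid, visor_mid from where it was at the start of the episode above 0.02 m).
It also fails if it takes over 48 s, if anything falls off the work surface, if the arm or the gripper's body presses on something with over 40 N, if the wrist force passes 120 N, or if a joint passes its speed limit or range.

### The arm

A 6-joint arm with a two-finger parallel gripper is mounted at the origin on the work surface. World frame = base frame: x ahead of the robot, y to its left, z up, the work surface at z = 0. Lengths are in m, angles in rad, forces in N, time in s.
With the tool pointing down it reaches from about 0.35 to 0.775 m from the base axis. Payload 5.5 kg.
Tool frame: the origin (TCP) lies on the mounting face of the last link; the fingertips stand 173 mm ahead of it and the grasp point (between the pads) lies grip_depth ahead of it (grip_depth is the distance from the TCP to the grasp point, in m); z points along the fingers, y is the direction in which the jaws open and shut (so a half turn about z gives the same grasp; the last joint's range is limited). The gripper opens to 85 mm and grips with 20 to 120 N. Pads are 22 mm wide; open, the fingers measure 114 mm over their backs; the gripper's body (76 mm by 85 mm) begins 54 mm behind the grasp point. The pads swing forward as they close: fully open they stand 13 mm farther back than shut.
Start: joints at [-1.25, 0.313, 0.046, 1.304, 0, 1.431], TCP at [0.256, -0.515, 0.405] pointing down, gripper open.
Joint ranges: [-2.76, 2.76], [-0.86, 1.69], [-1.03, 1.26], [-2.2, 2.34], [-1.47, 1.5], [-3.14, 3.14]. Speed limits (rad/s): [2.57, 2.57, 3.14, 3.14, 3.14, 3.14].

### API

Orientations are given as a unit quaternion [w, x, y, z].
In Python, from rig import * gives the robot as it stands. The module is installed in compiled form; this text tells all that it offers.
- The arm moves only by the shell command python3 -m inch 'ROWS' [FORCE]. ROWS is JSON, a list of rows, each a list of 3 entries, a list of its own where there are three numbers: the shift along the tool's x, y, z each as a share of 0.05 m, from -1 to 1, then the turn, a rotation vector about the tool's x, y, z each as a share of 45 degrees, from -1 to 1, then the opening, from 0 (shut) to 1 (fully open). A call has 1 to 8 rows; each row shifts and turns the pose as measured when the row begins, along the tool's axes as they then stand; what a row does not reach is not made up. A row lasts 1/10 s, in which the tool goes at most 50 mm and 8.59 degrees, less where a joint would pass 70% of its speed; a pose out of reach is approached as far as the arm can. A call with a number of a shift or a turn outside -1 to 1 is refused whole. A call with a gripper value outside its range is refused whole. The fingers move at their own pace and stop on an object; FORCE is the grip in N (left out, the last holds). Time passes only in rows, so rows that do not move let the fingers close. It gives the time, the measured TCP pose, the force and the opening at its end, in the units of the state.
- get_obs(): the state, without advancing time (a new reading comes with each control period).
- get_image(name): name is "scene" or "top" or "wrist"; returns (picture, depth): 400x640x3 uint8, red, green, blue; 400x640 float32, m along the optical axis (not along the pixel's ray), 0 where there is no reading.
- camera_params(name): a dict with "fx", "fy", "cx", "cy" (pixels), "R" (3x3) and "t" (3): a world point X has camera coordinates R X + t. Camera axes: x right, y down, z forward; pixel columns grow to the right and rows downward; lengths in m; the calibration is good to about 2 mm. The wrist camera is an equidistant fisheye: a pixel r from the principal point sees the ray r / f radians off the axis. A picture is of the moment at which its call begins: read the wrist's pose just before it. camera_params takes no time and is no camera call; for the wrist camera it gives the pose at the moment of the call.
- hand_in(): hands the job in, once; it reports no verdict.
Trained networks look in the newest picture that a camera, given by its name, has taken for a name from the list of things; names that differ only in an ending like _2 or _b are one class to them, and where a whole thing is asked for, a point or a joint stands for the part that bears it (a point fixed in the world has none). Each returns a list of dicts, best first, with "confidence" (0 to 1); they miss things now and then, are a little off and sometimes report something else, mostly with a low value. They report only what shows in the picture. A call takes as long as a camera call. They do not tell look-alikes from the thing itself.
- recognise(camera, query): "extent" ([centre column, centre row, width, height] in pixels, round what is visible of it).
- cut_out(camera, query): "mask" (400x640 bool, what is visible of it) and "extent" ([centre column, centre row, width, height] in pixels, round what is visible of it).
The state is a dict: "t": time; "qpos": joint angles; "joint_vel": joint speeds; "effort": joint torques, N m; "tcp_pos": TCP position; "tool_rot": TCP orientation; "contact_force": force on the tool from outside, world axes, zero at the start; "wrist_torque": the same for the moment, N m; "grip_width": finger opening in m.
Only numpy, scipy, OpenCV 4.12 (cv2) and the standard library are available. Lean on these libraries where they do the work, as an engineer would, in place of code of your own. Each camera call takes 0.05 s, during which the arm holds its last target. There are 200 camera calls.

## Working session

There is one attempt and no reset: what is moved stays moved. The work goes in short steps, Python scripts to look and compute and a shell command to move; the robot and the scene stay as the last step left them, time stands still between calls to the robot, and variables do not carry over. Pictures are saved under pics/ and viewed, about 8 in all and at most 12, crops included, and the job is handed in when it is done.

```bash
mkdir -p pics; cat > h.py <<'E'
from rig import *
import numpy as np, cv2
def back(cam,u,v,d):
    p=camera_params(cam); c=np.array([(u-p["cx"])/p["fx"]*d,(v-p["cy"])/p["fy"]*d,d])
    return np.array(p["R"]).T@(c-np.array(p["t"]))
def proj(cam,X):
    p=camera_params(cam); c=np.array(p["R"])@X+np.array(p["t"]); return p["fx"]*c[0]/c[2]+p["cx"],p["fy"]*c[1]/c[2]+p["cy"]
E
python3 - <<'E'
from h import *
o=get_obs();print({k:np.round(v,3) for k,v in o.items()})
for cam in("top","scene"):
    im,d=get_image(cam);cv2.imwrite(f"pics/{cam}1.png",im[:,:,::-1]);np.save(cam+"d.npy",d)
    for q in("stand_a","pad_a_top","tag_a_top"):
        for r in cut_out(cam,q):
            m=r["mask"]&(d>0); v,u=np.nonzero(m)
            if len(u)==0: continue
            p=camera_params(cam);X=np.stack([(u-p["cx"])/p["fx"]*d[m],(v-p["cy"])/p["fy"]*d[m],d[m]])
            W=(np.array(p["R"]).T@(X-np.array(p["t"])[:,None])).T
            print(cam,q,round(r["confidence"],2),np.round(r["extent"]),np.round(np.median(W,0),3),W.min(0).round(3),W.max(0).round(3))
E
```

```text
{'t': np.float64(0.0), 'qpos': array([-1.25 ,  0.314,  0.045,  1.304, -0.   ,  1.431]), 'joint_vel': array([ 0.001, -0.   ,  0.002, -0.001,  0.   ,  0.001]), 'effort': array([-1.0000e-03, -4.8062e+01,  2.9854e+01,  1.9000e-02, -0.0000e+00,
       -0.0000e+00]), 'tcp_pos': array([ 0.256, -0.515,  0.404]), 'tool_rot': array([-0.001,  0.974,  0.228, -0.   ]), 'contact_force': array([-0.419, -0.461,  0.357]), 'wrist_torque': array([-0.012,  0.05 , -0.013]), 'grip_width': np.float64(0.085)}
top stand_a 0.92 [418. 130.  41.  57.] [ 0.78  -0.265  0.02 ] [ 0.706 -0.323 -0.001] [ 0.864 -0.218  0.089]
top stand_a 0.83 [301. 287.  60.  40.] [0.353 0.042 0.02 ] [ 0.299 -0.036 -0.003] [0.406 0.123 0.09 ]
top stand_a 0.81 [328. 207.  31.  56.] [ 0.564 -0.018  0.02 ] [ 0.491 -0.059  0.005] [0.642 0.022 0.088]
top stand_a 0.76 [405. 216.  29.  60.] [ 0.545 -0.213  0.02 ] [ 0.468 -0.268 -0.004] [ 0.629 -0.175  0.089]
top stand_a 0.48 [406. 193.  19.   9.] [ 0.587 -0.214  0.084] [ 0.571 -0.233  0.02 ] [ 0.616 -0.195  0.089]
top stand_a 0.25 [237. 249.  15.  25.] [0.45  0.211 0.072] [0.425 0.188 0.017]
[... 842 characters left out ...]
0.019] [ 0.703 -0.38  -0.003] [ 0.867 -0.215  0.086]
scene stand_a 0.67 [386. 233.  49.  44.] [0.518 0.231 0.02 ] [ 0.412  0.158 -0.001] [0.569 0.267 0.087]
scene stand_a 0.59 [318. 208.  50.  39.] [ 0.571 -0.007  0.019] [ 0.439 -0.152 -0.003] [0.645 0.026 0.087]
scene stand_a 0.52 [306. 200.   9.  14.] [ 0.612 -0.019  0.083] [ 0.521 -0.147  0.003] [ 0.627 -0.     0.087]
scene pad_a_top 0.74 [235. 164.  61.  45.] [ 0.628 -0.401  0.058] [ 0.528 -0.623 -0.003] [ 0.721 -0.33   0.104]
scene pad_a_top 0.67 [224. 185.  16.  12.] [ 0.751 -0.272  0.07 ] [ 0.686 -0.36  -0.001] [ 0.773 -0.255  0.074]
scene tag_a_top 0.61 [394. 217.  17.  10.] [0.46  0.218 0.071] [0.43  0.177 0.018] [0.477 0.238 0.075]
```

```bash
python3 - <<'E'
import cv2
im=cv2.imread("pics/top1.png");cv2.imwrite("pics/t1c.png",cv2.resize(im[70:330,190:560],None,fx=2.1,fy=2.1,interpolation=cv2.INTER_CUBIC))
E
```

```text
(no output)
```

View pics/t1c.png

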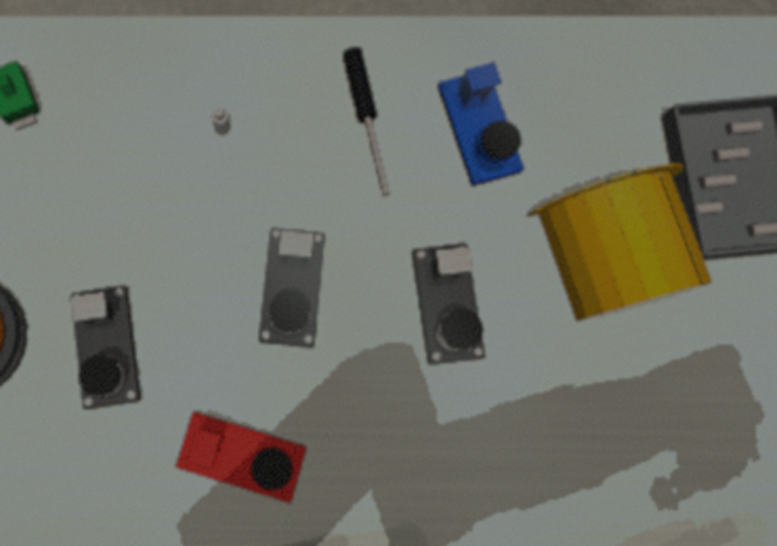

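The three dark iron stands are at full-image pixels L (240,235), M (329,207) and R (403,214). The look-alikes are red (305,287) and blue (418,130); I exclude both by colour. The view is already a close crop. Next I measure pad and tag tops by depth band.

```bash
python3 - <<'E'
from h import *
for cam in("top","scene"):
    d=np.load(cam+"d.npy");p=camera_params(cam);v,u=np.mgrid[:400,:640]
    X=np.stack([(u-p["cx"])/p["fx"]*d,(v-p["cy"])/p["fy"]*d,d],-1)-np.array(p["t"]);W=X@np.array(p["R"])
    for n,x,y in(("L",.49,.215),("M",.565,-.018),("R",.545,-.215)):
        for q,a,b in(("pad",.068,.077),("tag",.08,.09)):
            m=(d>0)&(abs(W[...,0]-x)<.1)&(abs(W[...,1]-y)<.07)&(W[...,2]>a)&(W[...,2]<b)
            w=W[m]; print(cam,n,q,m.sum(),w.mean(0).round(4),w.min(0).round(3),w.max(0).round(3))
E
```

```text
top L pad 306 [0.4494 0.2122 0.0723] [0.425 0.189 0.068] [0.472 0.237 0.077]
top L tag 189 [0.5302 0.2255 0.0843] [0.514 0.204 0.08 ] [0.547 0.246 0.088]
top M pad 292 [ 0.527  -0.0152  0.0723] [ 0.503 -0.04   0.068] [0.596 0.008 0.077]
top M tag 176 [ 0.6081 -0.0234  0.0844] [ 0.593 -0.042  0.081] [ 0.623 -0.004  0.088]
top R pad 295 [ 0.5066 -0.224   0.0723] [ 0.484 -0.248  0.068] [ 0.53  -0.2    0.077]
top R tag 182 [ 0.5874 -0.2143  0.0845] [ 0.571 -0.235  0.081] [ 0.603 -0.195  0.089]
scene L pad 148 [0.4549 0.2155 0.0716] [0.423 0.19  0.068] [0.537 0.238 0.075]
scene L tag 105 [0.5323 0.2283 0.0838] [0.514 0.205 0.08 ] [0.548 0.249 0.087]
scene M pad 114 [ 0.5318 -0.0128  0.0716] [ 0.503 -0.038  0.068] [0.609 0.009 0.076]
scene M tag 78 [ 0.6107 -0.0207  0.0835] [ 0.594 -0.043  0.08 ] [ 0.627 -0.     0.087]
scene R pad 85 [ 0.5139 -0.2209  0.0713] [ 0.485 -0.247  0.068] [ 0.602 -0.199  0.077]
scene R tag 53 [ 0.5902 -0.2119  0.0833] [ 0.572 -0.237  0.081] [ 0.604 -0.192  0.086]
```

```bash
python3 -m inch '[[[0,0,0],[0,0,-0.19],0],[[0,0,0],[0,0,-0.19],0],[[0,0,0],[0,0,-0.19],0],[[0,0,0],[0,0,-0.19],0],[[0,0,0],[0,0,-0.19],0],[[0,0,0],[0,0,-0.19],0],[[0,0,0],[0,0,-0.19],0],[[0,0,0],[0,0,-0.09],0]]'
```

```text
t: 1.2
tcp_pos: [0.2556, -0.5149, 0.4046]
tool_rot: [-0.0, 0.7, 0.714, 0.0]
contact_force: [-0.3, 0.1, -0.0]
grip_width: 0.0
```

```bash
python3 -m inch '[[[1,0.25,0],[0,0,0],0],[[1,0.25,0],[0,0,0],0],[[1,0.25,0],[0,0,0],0],[[1,0.25,0],[0,0,0],0],[[1,0.25,0],[0,0,0],0],[[1,0.25,0],[0,0,0],0],[[1,0.25,0],[0,0,0],0],[[1,0.25,0],[0,0,0],0]]'
```

```text
t: 2.0
tcp_pos: [0.344, -0.1253, 0.4023]
tool_rot: [0.002, 0.703, 0.711, 0.0]
contact_force: [0.7, -0.2, 0.5]
grip_width: -0.0003
```

```bash
python3 -m inch '[[[0.9,0.28,0.1],[0,0,0],0],[[0.9,0.28,0.2],[0,0,0],0],[[0.9,0.28,0.2],[0,0,0],0],[[0.9,0.28,0.3],[0,0,0],0],[[0.9,0.28,0.3],[0,0,0],0],[[0.9,0.28,0.3],[0,0,0],0],[[0.9,0.28,0.3],[0,0,0],0],[[0,0,0],[0,0,0],0]]'
```

```text
t: 2.8
tcp_pos: [0.4397, 0.2039, 0.3191]
tool_rot: [0.008, 0.701, 0.713, 0.005]
contact_force: [-0.7, -0.7, 0.8]
grip_width: -0.0001
```

```bash
python3 -m inch '[[[0.16,0.2,0.4],[0,0,0],0],[[0,0,0.4],[0,0,0],0],[[0,0,0.3],[0,0,0],0],[[0,0,0.12],[0,0,0],0],[[0,0,0],[0,0,0],0],[[0,0,0],[0,0,0],0]]'; python3 - <<'E'
from h import *
from scipy.spatial.transform import Rotation as R
o=get_obs();q=o["tool_rot"];M=R.from_quat([q[1],q[2],q[3],q[0]]).as_matrix();print(M.round(3),(o["tcp_pos"]+.173*M[:,2]).round(4))
E
```

```text
t: 3.4
tcp_pos: [0.4511, 0.2133, 0.2575]
tool_rot: [0.008, 0.7, 0.714, 0.005]
contact_force: [-0.3, 0.3, -0.7]
grip_width: 0.0003
[[-0.021  1.     0.019]
 [ 1.     0.021 -0.004]
 [-0.005  0.019 -1.   ]] [0.4544 0.2125 0.0845]
```

```bash
python3 -m inch '[[[0,0,0.1],[0.024,0,0],0],[[0,0,0.1],[0,0,0],0],[[0,0,0],[0,0,0],0]]';python3 -m inch '[[[0,0,0.08],[0,0,0],0],[[0,0,0],[0,0,0],0],[[0,0,0],[0,0,0],0]]';python3 -m inch '[[[0,0,0.06],[0,0,0],0],[[0,0,0],[0,0,0],0],[[0,0,0],[0,0,0],0]]'
```

```text
t: 3.7
tcp_pos: [0.4521, 0.2129, 0.249]
tool_rot: [0.002, 0.7, 0.714, -0.001]
contact_force: [-0.6, 0.3, -0.8]
grip_width: 0.0002
t: 4.0
tcp_pos: [0.4524, 0.2128, 0.245]
tool_rot: [0.002, 0.7, 0.714, -0.0]
contact_force: [0.2, -0.3, 0.3]
grip_width: -0.0002
t: 4.3
tcp_pos: [0.4524, 0.2129, 0.2421]
tool_rot: [0.003, 0.7, 0.714, 0.0]
contact_force: [-1.8, -0.1, 0.6]
grip_width: 0.0002
```

```bash
python3 -m inch '[[[0,0,0.1],[0,0,0],0],[[0,0,0],[0,0,0],0],[[0,0,0],[0,0,0],0]]'; for i in 1 2 ; do python3 -m inch '[[[0,0,0],[0,0,0],0]]'|grep -E "pos|force"; done
```

```text
t: 4.6
tcp_pos: [0.4526, 0.213, 0.2372]
tool_rot: [0.003, 0.7, 0.714, 0.0]
contact_force: [0.4, 0.4, 2.1]
grip_width: -0.0002
tcp_pos: [0.4526, 0.213, 0.2372]
contact_force: [-1.0, -0.4, 2.7]
tcp_pos: [0.4526, 0.213, 0.2373]
contact_force: [-0.6, 0.1, 2.5]
```

```bash
python3 -m inch '[[[0,0,0.04],[0,0,0],0],[[0,0,0],[0,0,0],0],[[0,0,0],[0,0,0],0]]'; for i in 1 2 ; do python3 -m inch '[[[0,0,0],[0,0,0],0]]'|grep -E "pos|force"; done
```

```text
t: 5.1
tcp_pos: [0.4526, 0.213, 0.2355]
tool_rot: [0.003, 0.7, 0.714, 0.001]
contact_force: [-0.5, 0.3, 1.9]
grip_width: 0.0001
tcp_pos: [0.4526, 0.213, 0.2355]
contact_force: [-0.6, -0.7, 2.7]
tcp_pos: [0.4526, 0.213, 0.2355]
contact_force: [-2.1, -0.3, 3.3]
```

```bash
python3 -m inch '[[[0,0,-0.6],[0,0,0],0],[[0,0,-0.6],[0,0,0],0],[[-0.91,0.28,0],[0,0,0],0],[[-0.91,0.28,0],[0,0,0],0],[[-0.91,0.28,0],[0,0,0],0],[[-0.91,0.28,0],[0,0,0],0],[[-0.91,0.28,0],[0,0,0],0],[[0,0,0],[0,0,0],0]]'; cat > p.py <<'E'
from h import *
from scipy.spatial.transform import Rotation as R
o=get_obs();q=o["tool_rot"];M=R.from_quat([q[1],q[2],q[3],q[0]]).as_matrix();print(M.round(3),(o["tcp_pos"]+.173*M[:,2]).round(4))
E
python3 p.py
```

```text
t: 6.1
tcp_pos: [0.5306, -0.0185, 0.2969]
tool_rot: [0.004, 0.697, 0.717, 0.001]
contact_force: [-0.1, 0.2, -0.8]
grip_width: -0.0003
[[-0.028  1.     0.007]
 [ 1.     0.029 -0.005]
 [-0.005  0.007 -1.   ]] [ 0.5318 -0.0193  0.1239]
```

Tip needs dx −4 mm and dy +4 mm, then down to the same TCP heights.

```bash
python3 -m inch '[[[0.08,-0.1,0.4],[0,0,0],0],[[0,0,0.4],[0,0,0],0],[[0,0,0.24],[0,0,0],0],[[0,0,0],[0,0,0],0],[[0,0,0],[0,0,0],0]]';python3 p.py|tail -1; python3 -m inch '[[[0,0,0.1],[0,0,0],0],[[0,0,0.05],[0,0,0],0],[[0,0,0],[0,0,0],0],[[0,0,0],[0,0,0],0]]'; for i in 1 2 ; do python3 -m inch '[[[0,0,0],[0,0,0],0]]'|grep -E "pos|force"; done
```

```text
t: 6.6
tcp_pos: [0.5267, -0.0167, 0.2432]
tool_rot: [0.005, 0.699, 0.715, 0.001]
contact_force: [-1.1, -2.4, 3.4]
grip_width: 0.0002
 [-0.006  0.008 -1.   ]] [ 0.5282 -0.0176  0.0703]
t: 7.0
tcp_pos: [0.5268, -0.016, 0.2398]
tool_rot: [0.007, 0.698, 0.716, 0.001]
contact_force: [-3.0, -1.2, 5.6]
grip_width: 0.0003
tcp_pos: [0.5267, -0.0159, 0.2409]
contact_force: [-2.3, -0.8, 3.8]
tcp_pos: [0.5266, -0.0157, 0.2419]
contact_force: [-1.4, -0.3, 3.6]
```

```bash
python3 -m inch '[[[0,0,0.1],[0,0,0],0],[[0,0,0.05],[0,0,0],0],[[0,0,0.03],[0,0,0],0]]'; for i in 1 2 ; do python3 -m inch '[[[0,0,0.03],[0,0,0],0]]'|grep -E "pos|force"; done
```

```text
t: 7.5
tcp_pos: [0.5266, -0.0153, 0.2364]
tool_rot: [0.009, 0.697, 0.717, 0.001]
contact_force: [-3.5, -1.1, 8.4]
grip_width: 0.0001
tcp_pos: [0.5265, -0.0152, 0.2362]
contact_force: [-4.9, -0.4, 9.5]
tcp_pos: [0.5264, -0.0151, 0.2361]
contact_force: [-3.4, -2.1, 10.4]
```

```bash
python3 -m inch '[[[0,0,-0.6],[0,0,0],0],[[0,0,-0.6],[0,0,0],0],[[-0.84,-0.1,0],[0,0,0],0],[[-0.84,-0.1,0],[0,0,0],0],[[-0.84,-0.1,0],[0,0,0],0],[[-0.84,-0.1,0],[0,0,0],0],[[-0.84,-0.1,0],[0,0,0],0],[[0,0,0],[0,0,0],0]]'; python3 p.py
```

```text
t: 8.5
tcp_pos: [0.5092, -0.2277, 0.3044]
tool_rot: [0.014, 0.693, 0.721, 0.004]
contact_force: [0.7, 0.4, -0.2]
grip_width: -0.0002
[[-0.039  0.999  0.026]
 [ 0.999  0.039 -0.013]
 [-0.014  0.025 -1.   ]] [ 0.5137 -0.23    0.1315]
```

```bash
python3 -m inch '[[[0.08,-0.06,0.4],[0.033,0.017,0],0],[[0,0,0.4],[0,0,0],0],[[0,0,0.4],[0,0,0],0],[[0,0,0],[0,0,0],0],[[0,0,0],[0,0,0],0]]';python3 p.py|tail -1; python3 -m inch '[[[0,0,0.1],[0,0,0],0],[[0,0,0.05],[0,0,0],0],[[0,0,0.03],[0,0,0],0]]'; for i in 1 2 ; do python3 -m inch '[[[0,0,0.02],[0,0,0],0]]'|grep -E "pos|force"; done
```

```text
t: 9.0
tcp_pos: [0.5066, -0.2209, 0.2408]
tool_rot: [-0.002, 0.692, 0.721, -0.001]
contact_force: [1.0, -2.9, 3.2]
grip_width: -0.0
 [ 0.002 -0.003 -1.   ]] [ 0.506  -0.2205  0.0678]
t: 9.3
tcp_pos: [0.5068, -0.22, 0.2352]
tool_rot: [-0.0, 0.692, 0.722, -0.002]
contact_force: [-5.2, 0.5, 13.0]
grip_width: 0.0001
tcp_pos: [0.5067, -0.2197, 0.2356]
contact_force: [-3.0, -1.8, 7.4]
tcp_pos: [0.5067, -0.2196, 0.2359]
contact_force: [-2.5, -2.1, 5.4]
```

```bash
python3 -m inch '[[[0,0,-0.7],[0,0,0],0],[[0,0,-0.7],[0,0,0],0],[[1,0.1,0],[0,0,0],0],[[1,0.1,0],[0,0,0],0],[[1,0.1,0],[0,0,0],0],[[1,0.1,0],[0,0,0],0],[[1,0.1,0],[0,0,0],0],[[0,0,0],[0,0,0],0]]'; python3 p.py
```

```text
t: 10.3
tcp_pos: [0.5214, 0.0359, 0.3114]
tool_rot: [0.001, 0.692, 0.722, 0.002]
contact_force: [0.4, -1.5, -0.6]
grip_width: 0.0
[[-0.041  0.999  0.005]
 [ 0.999  0.041  0.002]
 [ 0.002  0.005 -1.   ]] [0.5222 0.0363 0.1384]
```

```bash
python3 -m inch '[[[1,0.1,0],[0,0,0],0],[[1,0.1,0],[0,0,0],0],[[1,0.1,0],[0,0,0],0],[[0,0,0],[0,0,0],0],[[0,0,0],[0,0,0],0]]'; python3 p.py
```

```text
t: 10.8
tcp_pos: [0.5293, 0.1861, 0.3126]
tool_rot: [0.001, 0.691, 0.723, 0.003]
contact_force: [-0.5, -1.6, 0.8]
grip_width: 0.0003
[[-0.045  0.999  0.006]
 [ 0.999  0.045  0.004]
 [ 0.003  0.006 -1.   ]] [0.5303 0.1868 0.1396]
```

```bash
python3 -m inch '[[[0.77,0.03,0],[0,0,0],0],[[0,0,0.4],[0,0,0],0],[[0,0,0.4],[0,0,0],0],[[0,0,0],[0,0,0],0],[[0,0,0],[0,0,0],0]]'; python3 p.py; python3 - <<'E'
from h import *
im,d=get_image("wrist");cv2.imwrite("pics/w1.png",im[:,:,::-1])
E
```

```text
t: 11.3
tcp_pos: [0.5303, 0.22, 0.2731]
tool_rot: [0.001, 0.694, 0.72, 0.003]
contact_force: [-0.2, -0.3, 0.4]
grip_width: -0.0002
[[-0.038  0.999  0.006]
 [ 0.999  0.038  0.004]
 [ 0.003  0.006 -1.   ]] [0.5314 0.2206 0.1001]
```

View pics/w1.png

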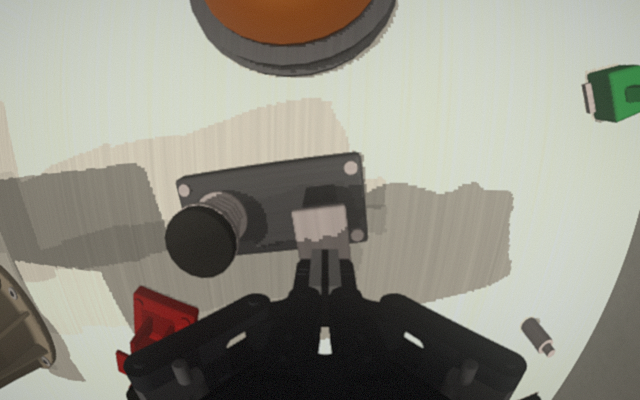

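The wrist view shows the shut fingertips at (325,262), right over the left stand's tag at (320,225). The pad is at (202,240), and nothing else is near. I push the tag down.

```bash
python3 -m inch '[[[0.1,0,0.2],[0,0,0],0],[[0,0,0.15],[0,0,0],0],[[0,0,0.1],[0,0,0],0],[[0,0,0.1],[0,0,0],0],[[0,0,0.1],[0,0,0],0],[[0,0,0.1],[0,0,0],0]]'; python3 p.py|tail -1
```

```text
t: 11.95
tcp_pos: [0.5314, 0.224, 0.2428]
tool_rot: [0.003, 0.694, 0.72, 0.006]
contact_force: [-21.5, -6.4, 66.2]
grip_width: 0.0
 [ 0.004  0.014 -1.   ]] [0.5338 0.2249 0.0698]
```

Hard stop reached at tip height 0.0698 (home is 0.070). I retreat and check.

```bash
python3 -m inch '[[[0,0,-0.3],[0,0,0],0],[[0,0,-1],[0,0,0],0],[[0,0,-1],[0,0,0],0],[[-1,-0.9,-0.3],[0,0,0],0],[[-1,-0.9,0],[0,0,0],0],[[-1,-0.9,0],[0,0,0],0],[[0,0,0],[0,0,0],0],[[0,0,0],[0,0,0],0]]'; python3 - <<'E'
from h import *
cam="top";im,d=get_image(cam);cv2.imwrite("pics/t2c.png",cv2.resize(im[70:330,190:560,::-1],None,fx=2.1,fy=2.1,interpolation=cv2.INTER_CUBIC))
for cam in("top","scene"):
    im,d=get_image(cam);p=camera_params(cam);v,u=np.mgrid[:400,:640]
    W=(np.stack([(u-p["cx"])/p["fx"]*d,(v-p["cy"])/p["fy"]*d,d],-1)-np.array(p["t"]))@np.array(p["R"])
    for n,x,y in(("Lpad",.449,.212),("Ltag",.530,.2255),("Mpad",.526,-.0152),("Mtag",.608,-.0234),("Rpad",.506,-.224),("Rtag",.5874,-.2143)):
        m=(d>0)&(abs(W[...,0]-x)<.04)&(abs(W[...,1]-y)<.04)&(W[...,2]>.062)&(W[...,2]<.092)
        m2=m&(abs(W[...,0]-x)<.03)
        w=W[m2]; print(cam,n,len(w),w.mean(0).round(4) if len(w) else '',np.median(w[:,2]).round(4) if len(w) else '')
E
```

```text
t: 12.75
tcp_pos: [0.4297, 0.1034, 0.37]
tool_rot: [0.007, 0.694, 0.72, 0.01]
contact_force: [0.6, -0.2, 0.1]
grip_width: 0.0002
top Lpad 0  
top Ltag 0  
top Mpad 302 [ 0.5262 -0.0151  0.0721] 0.0724
top Mtag 179 [ 0.6081 -0.0233  0.0842] 0.0841
top Rpad 319 [ 0.5061 -0.2233  0.0717] 0.0719
top Rtag 187 [ 0.5874 -0.2143  0.0843] 0.0844
scene Lpad 175 [0.4547 0.2168 0.0702] 0.0712
scene Ltag 114 [0.5324 0.2281 0.0692] 0.0695
scene Mpad 132 [ 0.5308 -0.0106  0.0704] 0.0712
scene Mtag 96 [ 0.611  -0.0197  0.0808] 0.0833
scene Rpad 98 [ 0.5117 -0.2192  0.0701] 0.0709
scene Rtag 78 [ 0.5911 -0.2109  0.0795] 0.0828
```

View pics/t2c.png

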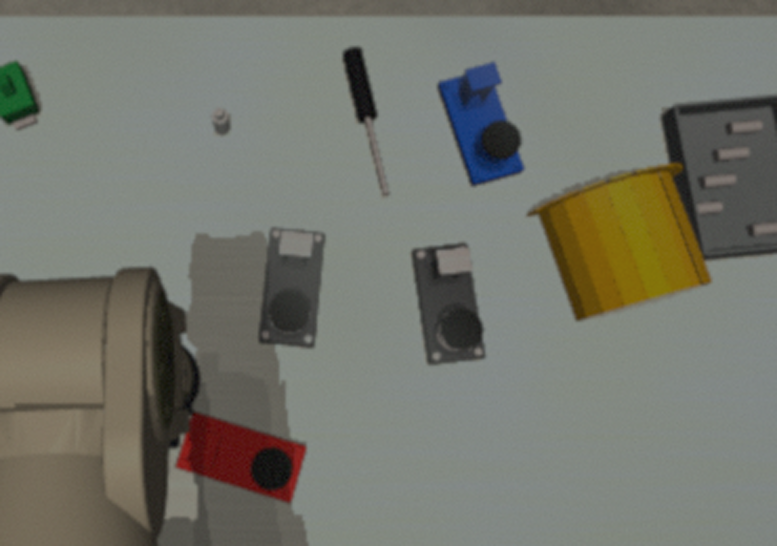

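The top view shows the middle and right stands, driver, standoff and visor unmoved, with both of those tags up. The arm hides the left stand there, but the scene camera reads its tag at 69.5 mm (home), its pad up and its position unchanged. The arm is clear of everything.

```bash
python3 -c "
from rig import *
print(hand_in())"
```

```text
the job is handed in; nothing more can be done
None
```

I pressed the three pads from left to right, found the left mount softest, pushed its tag fully down and handed the job in at about 13 s of the 48 s. No verdict was reported.

| Mount | Force at about 9 mm travel | Reading |
|---|---|---|
| Left | about 2.7 N | softest |
| Middle | about 9.5 N | firmest |
| Right | about 5.5–7 N | in between |

**Tag push:** The left tag went to its stop, with the fingertips at about 70 mm. The push ended with a brief 66 N at the wrist, harder than needed but below the 120 N limit.

**Last checks:**
- **Left tag:** it reads 69.5 mm, which is home.
- **Other two tags:** both read about 84 mm, which is up.
- **Pads:** all three read about 71–72 mm, which is released.
- **Stands:** all three are within a few millimetres of where they started.
- **Bystanders:** the driver, standoff and visor look unmoved by eye. I did not measure them.
- **Arm:** it was clear of everything at hand-in.

**Less certain:** The arm hid the left stand from the top camera, so its readings come from the scene camera alone. The roundel was also hidden in that last picture and I did not re-check it, though the arm never came near it. The force readings were noisy by about 1 N, but the three mounts were clearly apart.

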